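Aim the studio lamp and wedge its peg

TASK

The little ball lamp has worked loose in its stand. Take it by the wooden wing grip, turn it to point squarely at the vase, and press its tapered peg firmly down as you turn, until the collar is fully home on the stand, so that the lamp stays pointing at the vase when you let go. The metal lamp and its bracket are hot, so do not touch them, and leave the vase and the other things on the table where they stand.

Things in the scene. Friction and masses are not known exactly. Their poses are not given: they have to be found in the camera images.
- wing_grip (a point): centre of the wing grip, an upright wooden bar 64 mm long, 14 mm thick, 36 mm high, on the vertical axis about which peg and lamp turn. Its x axis runs along the bar and is the lamp's pointing direction; y is across the thickness; z up. 216 mm above the table with the peg fully up, 200 mm when home. A 20 mm stem, 36 mm long, joins it to the collar below; the bracket lies 39 mm below the bar.
- collar_underside (a point): centre of the underside of the wooden collar (48 mm across, 16 mm high), on the turning axis 70 mm below wing_grip. It starts 16 mm above the top of the stand's column (which is 130 mm above the table) and is at 130 mm when home.
- lamp_ball (a point): centre of the round steel lamp head, 64 mm across, carried by a thin bracket from the collar, 125 mm out from the turning axis in the pointing direction, 92 mm below wing_grip; its short snout ends 161 mm from the axis. It turns and sinks together with the peg. Hot: not to be touched.
- peg (a joint): turn of peg and lamp in the stand (rad), positive anticlockwise seen from above, from -2 to 2; 0 is the parked direction. While the peg is loose a soft spring (0.03 N m per rad) swings it back to 0. The vase always lies within 1.3 rad either side of 0.
- press (a joint): how far the peg is pressed down (m): 0 up, where it starts, 0.016 fully home (hard stop, collar on the column). It takes about 9 N to push down at first, rising to about 15 N, and stays at the depth where it is left. In the first 9 mm it turns freely and springs back round; below that the taper grips more and more: turning takes 0.1 to 0.4 N m, more the harder it is pressed, and it stays where it is turned.
- stand: dark steel lamp stand, fixed to the table: a round foot 140 mm across and 20 mm high with an upright column 50 mm across, 130 mm high. Origin: on the table, under the centre of the foot, on the turning axis.
- vase_mid (a point): centre, half-way up, of the white ceramic vase: 130 mm high, 84 mm across its belly, narrow neck of 30 mm, flared lip. It stands 220 to 270 mm from the stand's axis. The lamp is to point at it.
- ink_bottle_mid (a point): centre of the squat glass jar with a black cap, 85 mm high, 66 mm across. Leave alone.
- brush_cup_mid (a point): centre of the white cup, 90 mm high, 72 mm across, holding four brush handles that rise to about 150 mm. Leave alone.
- tape_roll_mid (a point): centre of the roll of paper tape lying flat, 84 mm across, 45 mm high. Leave alone.
- lamp_head: the steel lamp with its bracket (the hot part). Its origin is the same point as collar_underside, its x axis is the pointing direction.
There are look-alikes about, which are no part of the job. Of the things like the stand, leave any that is blue or turquoise; of the rest the larger one is meant.

How it is judged:
At the end, for the whole second after the job is handed in: The lamp is let go and stays still, pointing at the vase (its pointing line passes within 30 mm of the vase's centre, seen from above), the peg is pressed down at least 12.5 mm of its 16 mm, and the vase, bottle, cup and roll each stand within 30 mm of where they were (x of vase_mid in the frame of wing_grip above 0.1 m and y of vase_mid in the frame of wing_grip between -0.03 and 0.03 m and value of joint press above 0.0125 m and velocity of joint peg between -0.05 and 0.05 rad/s and distance of each of vase_mid, ink_bottle_mid, brush_cup_mid, tape_roll_mid from where it was at the start of the episode below 0.03 m); the robot touches nothing.
It fails at once if the hot lamp or its bracket is touched (contact force between any of the fingers, the arm and lamp_head above 0.5 N).
It fails at once if the vase is pushed away or knocked over (distance of vase_mid from where it was at the start of the episode above 0.03 m or angle between vase_mid's own z axis and vertical above 0.4 rad).
It fails at once if the ink bottle is pushed away or knocked over (distance of ink_bottle_mid from where it was at the start of the episode above 0.03 m or angle between ink_bottle_mid's own z axis and vertical above 0.4 rad).
It fails at once if the brush cup is pushed away or knocked over (distance of brush_cup_mid from where it was at the start of the episode above 0.03 m or angle between brush_cup_mid's own z axis and vertical above 0.4 rad).
It fails at once if the tape roll is pushed away or knocked over (distance of tape_roll_mid from where it was at the start of the episode above 0.03 m or angle between tape_roll_mid's own z axis and vertical above 0.4 rad).
It also fails if it takes over 32 s, if anything falls off the work surface, if the arm or the gripper's body presses on something with over 40 N, if the wrist force passes 120 N, or if a joint passes its speed limit or range.

ROBOT

A 6-joint arm with a two-finger parallel gripper is mounted at the origin on the work surface. World frame = base frame: x ahead of the robot, y to its left, z up, the work surface at z = 0. Lengths are in m, angles in rad, forces in N, time in s.
With the tool pointing down it reaches from about 0.375 to 0.975 m from the base axis. Payload 3.8 kg.
Tool frame: the origin (TCP) lies midway between the tips of the shut fingers; the grasp point (between the pads) lies 19 mm behind it; z points along the fingers, y is the line along which they close (so a half turn about z gives the same grasp; the last joint's range is limited). The gripper opens to 88 mm and grips with 3 to 60 N. Pads are 18 mm wide; open, the fingers measure 123 mm over their backs; the gripper's body (75 mm by 187 mm) begins 45 mm behind the grasp point.
Start: joints at [1.21, 0.264, 1.604, -0, 1.274, -0.037], TCP at [0.215, 0.64, 0.217] pointing down, gripper open.
Joint ranges: [-2.63, 2.63], [-0.94, 2.18], [0.31, 2.57], [-1.31, 4.45], [0, 2.66], [-2.55, 2.55]. Speed limits (rad/s): [2.57, 2.57, 3.14, 3.14, 3.14, 3.14].

INTERFACE

Orientations are given as a unit quaternion [w, x, y, z].
In Python, from station import robot, imaging, ticket gives the robot as it stands.
- The arm moves only by the shell command python3 -m crank 'ROWS' [FORCE]. ROWS is text: rows parted by semicolons, each of 7 numbers parted by spaces: the shift along the world's x, y, z in mm, then the turn, a rotation vector about the world's x, y, z in rad, then the finger opening in mm, from 0 to 88.1. A call has 1 to 12 rows; each row shifts and turns the commanded pose from where the row before left it; what a row does not reach is not made up. A row lasts 1/8 s, in which the tool goes at most 62.5 mm and 10.7 degrees, less where a joint would pass 70% of its speed; a pose out of reach is approached as far as the arm can. A call with a gripper value outside its range is refused whole. The fingers move at their own pace and stop on an object; FORCE is the grip in N (left out, the last holds). Time passes only in rows, so rows that do not move let the fingers close. It gives the time, the measured TCP pose, the force, the opening and the grip force at its end, in the units of the state.
- robot.read_state(): the state, without advancing time (a new reading comes with each control period).
- imaging.read_camera(name): name is "scene" or "top" or "wrist"; returns a dict with "image" (384x512x3 uint8, blue, green, red), "fov_y" (degrees; the focal length in pixels is half the picture's height over the tangent of half this angle, whatever the lens; pixels are square), "cx", "cy" (the principal point, pixels), "pose" (4x4, takes a point from camera to world coordinates); the wrist camera has in their place "hand_eye" (4x4, takes a point from camera to tool coordinates, whose origin is the TCP and whose axes are the flange's). Camera axes: x right, y up, looking along -z (the intrinsics and any distortion apply to the point x, -y, -z); pixel columns grow to the right and rows downward; lengths in m; the calibration is good to about 2 mm. A picture is of the moment at which its call begins: read the wrist's pose just before it. There is no depth.
- ticket.hand_in(): hands the job in; it is judged then, once.
The state is a dict: "clock": time; "qpos": joint angles; "joint_velocities": joint speeds; "tau": joint torques, N m; "tool_pos": TCP position; "eef_rot": TCP orientation; "ft_force": force on the tool from outside, world axes, zero at the start; "wrist_torque": the same for the moment, N m; "opening": finger opening in m; "grasp_force": force on a finger pad.
Only numpy, scipy, OpenCV 4.12 (cv2) and the standard library are available. Lean on these libraries where they do the work, as an engineer would, in place of code of your own. Each camera call takes 0.05 s, during which the arm holds its last target. There are 200 camera calls.

## Working session

There is one attempt and no reset: what is moved stays moved. The work goes in short steps, Python scripts to look and compute and a shell command to move; the robot and the scene stay as the last step left them, time stands still between calls to the robot, and variables do not carry over. Pictures are saved under pics/ and viewed, at most 10 in all, crops included, and the job is handed in when it is done.

```bash
ls; mkdir -p pics
python3 - <<'E'
from station import robot, imaging
import cv2,numpy as np
np.set_printoptions(precision=4,suppress=True)
s=robot.read_state();print({k:s[k] for k in('clock','tool_pos','eef_rot','opening','ft_force')})
for n in('scene','top'):
    c=imaging.read_camera(n);cv2.imwrite(f'pics/{n}0.png',c['image'])
    print(n,{k:v for k,v in c.items() if k!='image'})
E
```

```text
pics
{'clock': 0.0, 'tool_pos': array([0.2145, 0.6392, 0.2161]), 'eef_rot': array([-0.0002,  0.1612,  0.9869, -0.0011]), 'opening': 0.08806737575390282, 'ft_force': array([ 0.1493, -0.2257,  0.443 ])}
scene {'fov_y': 49.323057473323004, 'cx': 255.44257087087604, 'cy': 194.05783184081045, 'pose': array([[-0.6759, -0.4351,  0.5948,  1.1863],
       [ 0.7369, -0.3912,  0.5513,  0.7093],
       [-0.0072,  0.811 ,  0.585 ,  0.8875],
       [ 0.    ,  0.    ,  0.    ,  1.    ]])}
top {'fov_y': 44.469030849520934, 'cx': 251.38409793440127, 'cy': 195.54990130230658, 'pose': array([[ 0.0115,  0.9956, -0.0932,  0.3046],
       [-0.9998,  0.0101, -0.016 , -0.0055],
       [-0.015 ,  0.0934,  0.9955,  1.5151],
       [ 0.    ,  0.    ,  0.    ,  1.    ]])}
```

View pics/top0.png

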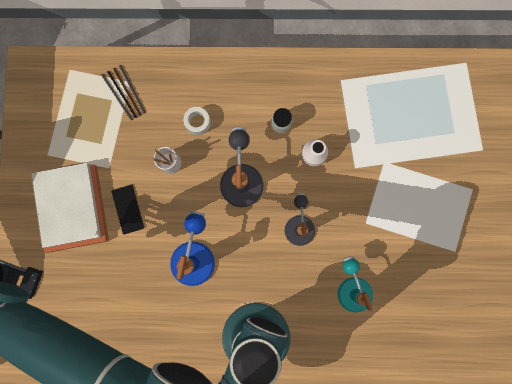

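View pics/scene0.png

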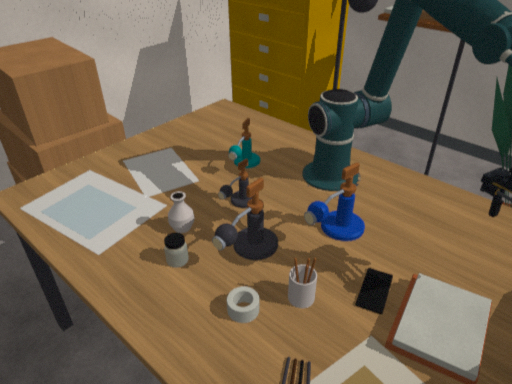

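The top view shows the large dark stand (foot ~(241,186), ball (239,139), grip (240,176)), the vase at (315,152), the smaller dark look-alike at (300,230), the roll (197,120), cup (167,159) and bottle (282,120). The scene view agrees: stand (256,242), vase (180,213).

```bash
cat > h.py <<'E'
import numpy as np,cv2
from station import robot,imaging
np.set_printoptions(precision=4,suppress=True)
def ray(c,u,v,pose=None):
    P=c['pose'] if pose is None else pose
    f=192/np.tan(np.radians(c['fov_y']/2))
    d=P[:3,:3]@np.array([(u-c['cx'])/f,-(v-c['cy'])/f,-1.]);return P[:3,3],d/np.linalg.norm(d)
def plane(c,u,v,z,pose=None):
    o,d=ray(c,u,v,pose);return o+d*(z-o[2])/d[2]
def proj(c,p,pose=None):
    P=c['pose'] if pose is None else pose
    f=192/np.tan(np.radians(c['fov_y']/2))
    q=P[:3,:3].T@(np.asarray(p)-P[:3,3]);return c['cx']-f*q[0]/q[2],c['cy']+f*q[1]/q[2]
def wpose(c,s):
    from scipy.spatial.transform import Rotation as R
    T=np.eye(4);T[:3,:3]=R.from_quat(np.roll(s['eef_rot'],-1)).as_matrix();T[:3,3]=s['tool_pos'];return T@c['hand_eye']
def blobs(mask,amin=40):
    n,l,st,ce=cv2.connectedComponentsWithStats(mask.astype(np.uint8))
    return [(l==i,st[i],ce[i]) for i in range(1,n) if st[i][4]>amin]
E
python3 - <<'E'
from h import *
for n,(x0,y0,w,h),k in(('top',(140,100,200,150),4),('scene',(150,130,200,150),4)):
    c=imaging.read_camera(n);im=c['image'];hsv=cv2.cvtColor(im,cv2.COLOR_BGR2HSV)
    H,S,V=[hsv[...,i].astype(int) for i in range(3)]
    print(n)
    for nm,m in(('dark',(V<75)&(S<90)),('white',(V>150)&(S<45)),('wood',((H<14)&(S>150)&(V>60)))):
        for b,st,ce in blobs(m):
            if x0<ce[0]<x0+w and y0<ce[1]<y0+h:print(nm,st,ce)
    crop=cv2.resize(im[y0:y0+h,x0:x0+w],None,fx=k,fy=k,interpolation=cv2.INTER_CUBIC)
    cv2.imwrite(f'pics/{n}1.png',crop)
E
```

```text
top
dark [273 108  19  19 272] [282.0515 117.1838]
dark [229 130  20  20 279] [239.1505 138.8244]
dark [313 142  10  11  87] [317.6667 147.0345]
dark [ 220  164   43   43 1193] [241.71   186.6764]
dark [294 195  14  14 156] [300.5256 201.1218]
dark [285 216  30  29 546] [298.7674 230.5641]
white [184 107  25  27 325] [196.0277 119.3108]
white [302 140  24  26 383] [312.4935 153.6606]
white [155 160  22  13  56] [166.8929 166.375 ]
wood [232 166  16  22 207] [239.1546 178.0242]
wood [298 223  10  14  82] [302.2683 229.6585]
scene
dark [303 138  41  33  82] [320.1829 149.3902]
dark [302 172  39  19  58] [318.931  184.6552]
dark [220 177  31  31 440] [236.9455 193.6409]
dark [ 215  210   63   50 1719] [250.0698 238.0355]
dark [165 232  20  17 243] [174.358  240.2593]
white [172 161  26  22 217] [184.8618 170.4977]
white [177 201  17  22 243] [184.5597 212.6872]
wood [239 160   9  20  70] [242.8714 170.6857]
wood [341 163  18  33 229] [349.2445 178.5546]
wood [247 178  16  36 237] [254.962  195.7511]
```

View pics/top1.png

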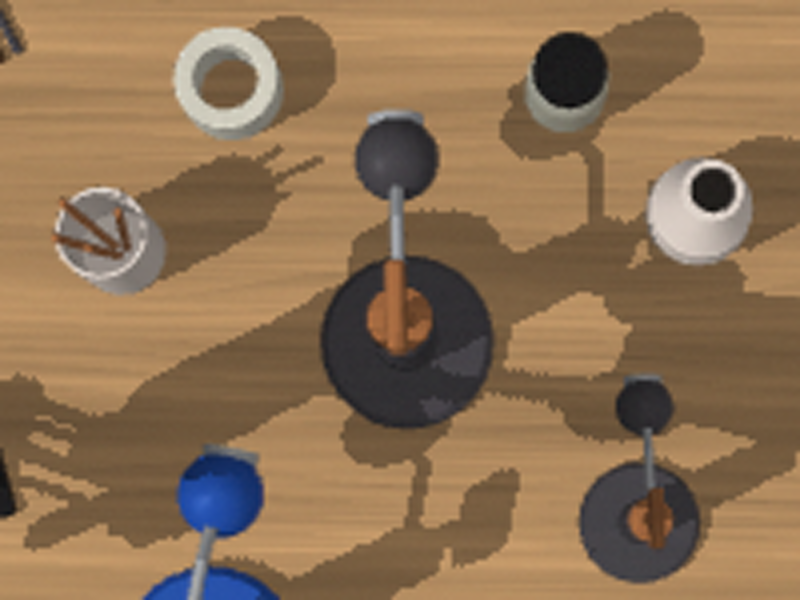

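View pics/scene1.png

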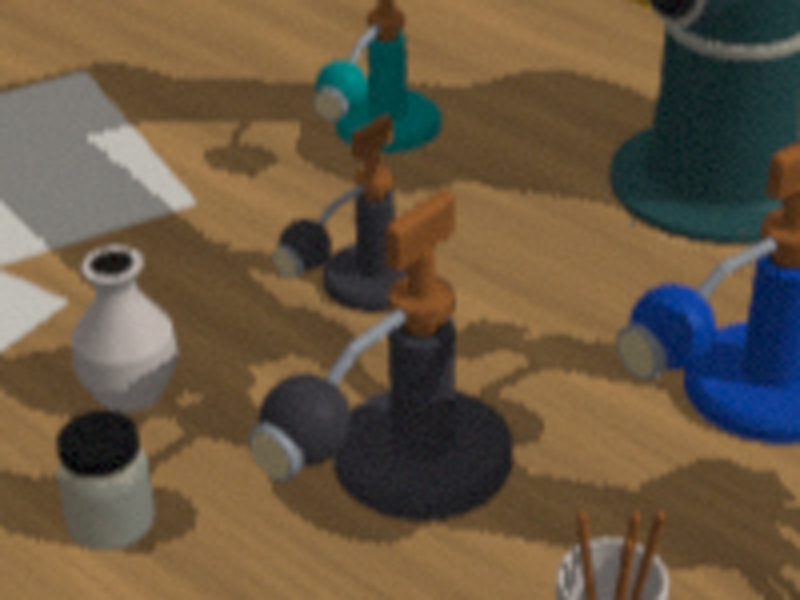

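Crop of the top view: foot circle spans (320-493, 255-428), bar top face (385-407, 260-355), vase lip (713,189), belly (700,214); scene crop: bar top ends (393,222) and (450,197), vase lip (113,263), ball (304,420).

Run:
```python
from h import *
from station import imaging
t=imaging.read_camera('top');s=imaging.read_camera('scene')
T=lambda x,y,z:plane(t,x/4+140-.375,y/4+100-.375,z)
S=lambda x,y,z:plane(s,x/4+150-.375,y/4+130-.375,z)
print('foot top',T(406.5,341.5,.012),'diam',T(493,341,.015)-T(320,341,.015))
print('collar',T(399,320,.162))
print('bar top',T(397,262,.234),T(397,350,.234))
print('ball top',T(397,158,.124),'scene',S(304,420,.124))
print('vase lip top',T(713,189,.13),'scene',S(113,262,.13))
print('vase belly top',T(700,214,.05),'diam',T(752,214,.05)-T(647,214,.05),'scene',S(125,345,.05))
print('bar scene',S(393,222,.234),S(450,197,.234), 'foot scene bottom',S(424,455,.02))
print('bottle cap',T(570,68,.085),'cup',T(103,230,.09),'roll',T(226,80,.045))
```

```text
foot top [0.4791 0.0517 0.012 ] diam [ 0.0014 -0.1392  0.    ]
collar [0.4773 0.0517 0.162 ]
bar top [0.5084 0.0506 0.234 ] [0.4474 0.0497 0.234 ]
ball top [0.605  0.0565 0.124 ] scene [0.6056 0.0579 0.124 ]
vase lip top [ 0.5822 -0.18    0.13  ] scene [ 0.5807 -0.179   0.13  ]
vase belly top [ 0.5781 -0.1799  0.05  ] diam [ 0.0007 -0.0826  0.    ] scene [ 0.5822 -0.1765  0.05  ]
bar scene [0.5049 0.0497 0.234 ] [0.4556 0.0583 0.234 ] foot scene bottom [0.4933 0.066  0.02  ]
bottle cap [ 0.6855 -0.0751  0.085 ] cup [0.5541 0.2837 0.09  ] roll [0.6843 0.1977 0.045 ]
```

```bash
python3 -m crank '0 0 45 0 0 0 88; 0 0 45 0 0 0 88; 22 -49 0 0 0 0.03 88; 22 -49 0 0 0 0.03 88; 22 -49 0 0 0 0.03 88; 22 -49 0 0 0 0.03 88; 22 -49 0 0 0 0.03 88; 22 -49 0 0 0 0.03 88; 22 -49 0 0 0 0.03 88; 22 -49 0 0 0 0.03 88; 22 -49 0 0 0 0.03 88; 22 -49 0 0 0 0.03 88' 60
python3 -m crank '22 -49 0 0 0 0.03 88; 22 -49 0 0 0 0.02 88; 0 0 0 0 0 0 88; 0 0 0 0 0 0 88'
python3 - <<'E'
from h import *
from scipy.spatial.transform import Rotation as R
s=robot.read_state();c=imaging.read_camera('wrist');cv2.imwrite('pics/w0.png',c['image'])
print(s['clock'],s['tool_pos'],s['qpos'],s['ft_force']);M=R.from_quat(np.roll(s['eef_rot'],-1)).as_matrix();print(M)
P=wpose(c,s)
for p in((.478,.051,.234),(.508,.051,.234),(.605,.057,.124),(.581,-.179,.13)):print(proj(c,p,P))
E
```

```text
clock: 1.8
tool_pos: [0.4352, 0.1483, 0.3077]
eef_rot: [0.001, 0.011, 1.0, 0.0]
ft_force: [0.9, 0.3, -0.2]
opening: 0.0881
grasp_force: 0.0
clock: 2.3
tool_pos: [0.4785, 0.0521, 0.3073]
eef_rot: [-0.0, -0.013, 1.0, 0.0]
ft_force: [-1.0, 0.2, -0.3]
opening: 0.0883
grasp_force: 0.0
2.3 [0.4785 0.0521 0.3073] [ 0.0562 -0.1536  1.8796  0.0007  1.4161 -1.5398] [-1.0441  0.2301 -0.2983]
[[-0.9997 -0.0251 -0.0005]
 [-0.0251  0.9997  0.0007]
 [ 0.0004  0.0007 -1.    ]]
(np.float64(256.7561184858135), np.float64(192.69405873066464))
(np.float64(255.8807403933434), np.float64(225.7160967503014))
(np.float64(258.89071686913894), np.float64(262.0240626416258))
(np.float64(73.83416852852895), np.float64(243.24316956737505))
```

View pics/w0.png

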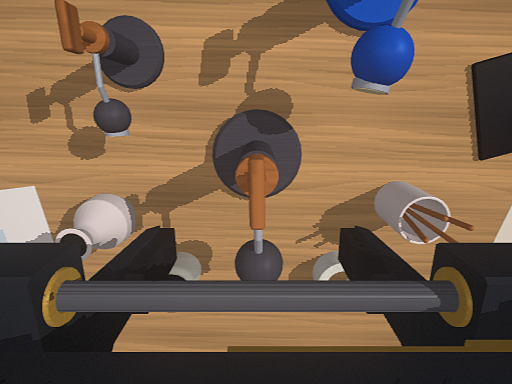

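The wrist view shows the bar at (257,158–228), ball (259,262) and vase lip (75,240), all within 2 px of the predictions. Descending to grip.

```bash
python3 -m crank '0 -1 -40 0 0 0 88; 0 0 -40 0 0 0 88; 0 0 -28 0 0 0 88; 0 0 0 0 0 0 88; 0 0 0 0 0 0 10; 0 0 0 0 0 0 10; 0 0 0 0 0 0 10; 0 0 0 0 0 0 10; 0 0 0 0 0 0 10; 0 0 0 0 0 0 10' 60
```

```text
clock: 3.6
tool_pos: [0.4787, 0.0508, 0.1994]
eef_rot: [-0.0, -0.013, 1.0, 0.0]
ft_force: [0.2, -0.4, -0.5]
opening: 0.0304
grasp_force: 0.0
```

```bash
python3 -m crank '0 0 0 0 0 0 5; 0 0 0 0 0 0 5; 0 0 0 0 0 0 5; 0 0 0 0 0 0 5; 0 0 0 0 0 0 5' 60
```

```text
clock: 4.22
tool_pos: [0.4787, 0.0516, 0.1993]
eef_rot: [-0.0, -0.013, 1.0, 0.001]
ft_force: [0.2, 5.0, -0.4]
opening: 0.0132
grasp_force: 60.0
```

```bash
python3 -m crank '0 0.5 0 0 0 -0.05 5; 0 0.5 0 0 0 -0.11 5; 0 0 0 0 0 -0.13 5; 0 0 0 0 0 -0.13 5; 0 0 0 0 0 -0.13 5; 0 0 0 0 0 -0.13 5; 0 0 0 0 0 -0.13 5; 0 0 0 0 0 -0.13 5; 0 0 0 0 0 -0.13 5; 0 0 0 0 0 -0.1 5; 0 0 0 0 0 0 5; 0 0 0 0 0 0 5'
python3 - <<'E'
from h import *
s=robot.read_state();c=imaging.read_camera('wrist');cv2.imwrite('pics/w1.png',c['image'])
print(s['tool_pos'],s['qpos'],s['ft_force'],s['wrist_torque'],2*np.arctan2(s['eef_rot'][1],s['eef_rot'][2]))
P=wpose(c,s)
for p in((.478,.052,.234),(.529,-.062,.124),(.581,-.179,.13)):print(proj(c,p,P))
E
```

```text
clock: 5.72
tool_pos: [0.48, 0.0536, 0.1993]
eef_rot: [0.0, 0.541, 0.841, 0.002]
ft_force: [5.5, 8.6, -3.6]
opening: 0.0133
grasp_force: 60.0
[0.48   0.0536 0.1993] [ 0.0574 -0.0943  2.0249  0.0033  1.2081 -0.3708] [ 5.5041  8.6308 -3.5574] [ 1.2419 -0.6477  0.0489] 1.1438079698324826
(np.float64(252.1322555225839), np.float64(254.4038464397537))
(np.float64(253.22892387564792), np.float64(316.73440124606117))
(np.float64(252.47224652173887), np.float64(422.20391576123063))
```

View pics/w1.png

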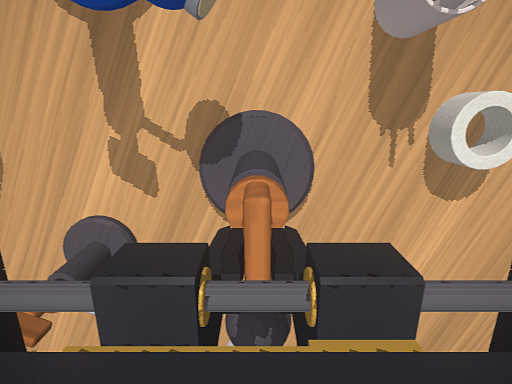

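The wrist view shows the gripped bar along column 257, in line with the stand foot (257,167) and the lamp below it. Pressing now.

```bash
python3 -m crank '0.5 1 -2 0 0 0 5; 0.5 0.5 -2 0 0 0 5; 0 0 -2 0 0 0 5; 0 0 -2 0 0 0 5; 0 0 -2 0 0 0 5; 0 0 -2 0 0 0 5; 0 0 0 0 0 0 5'
```

```text
clock: 6.65
tool_pos: [0.4801, 0.0536, 0.1893]
eef_rot: [0.0, 0.541, 0.841, 0.0]
ft_force: [-3.8, 3.2, 7.7]
opening: 0.0133
grasp_force: 60.0
```

```bash
python3 -m crank '0.5 0 -2 0 0 -0.003 5; 0 0 -2 0 0 -0.003 5; 0 0 -2 0 0 0 5; 0 0 -2 0 0 0 5; 0 0 0 0 0 0 5; 0 0 0 0 0 0 5'
```

```text
clock: 7.4
tool_pos: [0.4801, 0.0536, 0.1833]
eef_rot: [0.0, 0.544, 0.839, 0.0]
ft_force: [-9.1, 2.7, 19.0]
opening: 0.0135
grasp_force: 60.0
```

```bash
python3 -m crank '-0.5 0 -1.5 0 0 0 5; 0 0 -1.5 0 0 0 5; 0 0 0 0 0 0 5'
python3 - <<'E'
from h import *
s=robot.read_state();c=imaging.read_camera('scene');cv2.imwrite('pics/s2.png',cv2.resize(c['image'][130:280,150:350],None,fx=4,fy=4,interpolation=cv2.INTER_CUBIC))
print(s['tool_pos'],s['ft_force'],s['wrist_torque'],2*np.arctan2(s['eef_rot'][1],s['eef_rot'][2]))
E
```

```text
clock: 7.78
tool_pos: [0.4802, 0.0536, 0.1832]
eef_rot: [0.001, 0.544, 0.839, 0.001]
ft_force: [-16.6, 3.0, 33.8]
opening: 0.0134
grasp_force: 60.0
[0.4802 0.0536 0.1832] [-16.6037   3.0128  33.8444] [0.3553 2.7206 0.0819] 1.1494752650892757
```

View pics/s2.png

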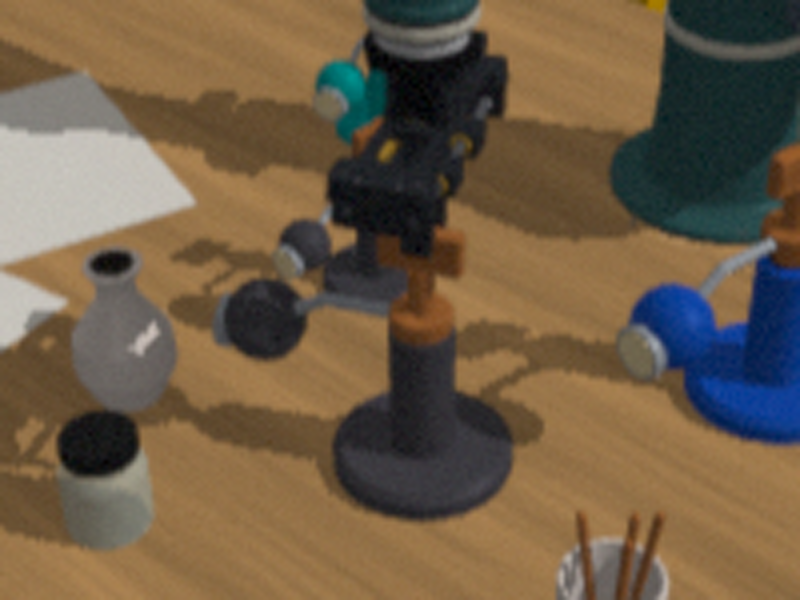

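The scene view shows the collar seated on the column (crop (420,320)), ball (265,318) pointing at the vase (125,340). Unload, release, lift and check.

```bash
python3 -m crank '0.5 0 2 0 0 0 5; 0 0 2 0 0 0 5; 0 0 1 0 0 0 5; 0 0 0 0 0 0 5; 0 0 0 0 0 0 88; 0 0 0 0 0 0 88; 0 0 0 0 0 0 88; 0 0 0 0 0 0 88; 0 0 0 0 0 0 88; 0 0 0 0 0 0 88; 0 0 0 0 0 0 88'
python3 -m crank '0 0 25 0 0 0 88; 0 0 40 0 0 0 88; 0 0 45 0 0 0 88; 0 0 50 0 0 0 88; -20 40 30 0 0 0 88; -20 50 0 0 0 0 88; -20 50 0 0 0 0 88; -20 50 0 0 0 0 88; -20 50 0 0 0 0 88; 0 0 0 0 0 0 88'
python3 - <<'E'
from h import *
c=imaging.read_camera('top');cv2.imwrite('pics/t3.png',cv2.resize(c['image'][100:250,140:340],None,fx=4,fy=4,interpolation=cv2.INTER_CUBIC))
im=c['image'];hsv=cv2.cvtColor(im,cv2.COLOR_BGR2HSV);S,V=hsv[...,1],hsv[...,2]
for b,st,ce in blobs((V<75)&(S<90)):
    if 200<ce[0]<330 and 100<ce[1]<215:print(st,ce)
E
```

```text
clock: 9.2
tool_pos: [0.4803, 0.0534, 0.1814]
eef_rot: [0.0, 0.544, 0.839, -0.0]
ft_force: [0.1, -0.2, -0.1]
opening: 0.0811
grasp_force: 0.0
clock: 10.45
tool_pos: [0.3786, 0.2961, 0.3712]
eef_rot: [-0.0, 0.541, 0.841, 0.0]
ft_force: [0.4, -0.3, -0.3]
opening: 0.0881
grasp_force: 0.0
[273 108  19  19 272] [282.0515 117.1838]
[313 142  10  11  89] [317.6966 146.9438]
[268 155  21  20 310] [278.1452 164.1129]
[221 164  36  25 114] [236.7632 171.193 ]
[225 174  38  33 486] [246.3457 191.8416]
[294 195  14  13 115] [300.9826 200.713 ]
```

View pics/t3.png

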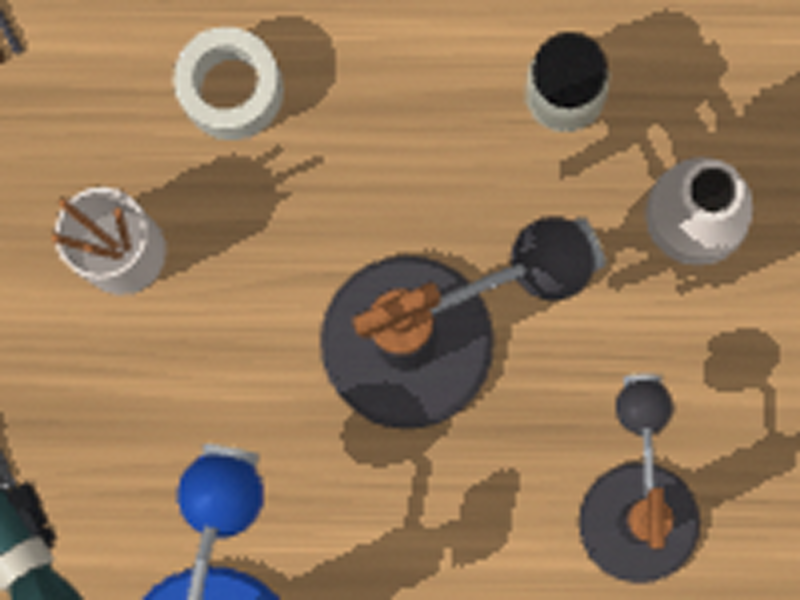

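The top view shows the lamp staying put: ball (554,258), vase lip (713,189), other things unmoved. Check the line numerically.

Run:
```python
from h import *
c=imaging.read_camera('top')
T=lambda x,y,z:plane(c,x/4+140-.375,y/4+100-.375,z)
b=T(554,258,.112)[:2];v=T(713,189,.13)[:2]
for a in (np.array([.4787,.0515]),np.array([.480,.0535])):
    d=b-a;r=np.linalg.norm(d);d/=r;w=v-a;print(b,r,np.arctan2(d[1],d[0]),'y off',d[0]*w[1]-d[1]*w[0],'x',d@w)
```

```text
[ 0.532  -0.0625] 0.12585886014999542 -1.1339038575517628 y off -0.004228208932122959 x 0.2535702968033081
[ 0.532  -0.0625] 0.1271370525234303 -1.1498254902074334 y off -0.0021943843494915682 x 0.25489961934232874
```

```bash
python3 -c "
from station import ticket
print(ticket.hand_in())"
```

```text
the job is handed in; nothing more can be done
None
```

The job is handed in: the peg was pressed 16 mm to its hard stop with the collar home, the lamp stays pointing at the vase with its line about 2–4 mm from the vase's centre, and the top camera shows the vase, bottle, cup and roll unmoved, at about 10.5 s of the 32 s allowed.

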